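Clear the eclairs from the display case into the cold drawer

TASK

Closing time at the pastry counter: release the quarter-turn latch knob on the display case, slide its glass panel open, and move every oblong eclair into the open drawer of the cold cabinet beside it, leaving the round macaron in the case. When all the eclairs are in, push the drawer fully home past its detent, and leave the case with its glass panel shut and the knob turned back to locked. Do not disturb the other things on the counter.

Things in the scene. Friction and masses are not known exactly. Their poses are not given: they have to be found in the camera images.
- case: low aluminium display case, 210 (x) by 330 (y) by 56 mm high, fixed to the counter at a yaw that varies; origin at the centre of its underside. Its +y half is a tray well (see tray_in) under a glass panel; its -y half is a closed white box. A steel keeper, 12 by 10 by 18 mm, stands inside the front (-x) wall at y = 69, z 36..54 mm
- tray_in (a point): centre of the tray well's white floor, at x = 0, y = 82, z = 6 mm of the case, same axes. Inside 200 (x) by 155 (y) mm, walls 5 mm thick, rim 50 mm above this point. Six shallow pockets, about 46 (x) by 71 (y) mm, in three rows at x = -45, 5, 55 and two columns at y = -37, 38 mm, with ridges 4 mm wide and 5 mm high
- panel (a joint): slide of the clear glass panel (210 by 165 by 7 mm, underside 60 mm, top 65 mm above the counter) that covers the tray well. 0 = shut; grows to 0.15 m as it slides towards the case's -y, over the closed half. It stays where it is left (1 to 2 N friction); moved by its knob. While the latch is locked its cam strikes the keeper after 3 mm
- latch (a joint): quarter-turn of the latch knob on the panel, rad. 0 = locked (bar of the knob along the case's x, cam under the panel pointing to the front), pi/2 = released (bar along the case's y); grows clockwise seen from above, hard stops at both ends; light friction (0.04 N m)
- latch_grip (a point): centre of the knob's black bar grip: bar 46 mm long along the point's own x, 12 mm thick along its y, 24 mm high; 85 mm above the counter (bar from 73 to 97 mm). It turns with the knob and moves with the panel; with the panel shut it lies at x = -65, y = 82 mm of the case. Below the bar lie a flange of 34 mm diameter (top at 74 mm) and a steel disc of 42 mm (top at 69 mm)
- cabinet: low white cold cabinet, 220 (x) by 294 (y) by 92 mm high with a steel top, fixed to the counter at a yaw that varies; origin at the centre of its underside; its drawer opens to its -x from its front face at x = -110 mm
- drawer (a joint): slide of the cabinet's drawer: 0 = fully home, grows as it is pulled out to -x of the cabinet; it starts 0.115 to 0.14 m open, hard stops at 0 and 0.15. Friction 1.5 N; a spring detent about 5 to 12 mm before home takes about 4 to 8 N in all to pass, then holds the drawer home
- drawer_in (a point): centre of the drawer's inner floor, 20 mm above the counter; axes as the cabinet's. Inside 192 (x) by 260 (y) mm, walls 4 mm thick, rim 40 mm above this point; the steel front plate, 12 mm thick and 294 wide, is from -112 to -100 mm in x and reaches 86 mm above the counter. Only the part of it in front of the cabinet's face is open from above
- drawer_handle (a point): middle of the drawer's bar handle: 90 mm long along y, 10 mm thick, 46 mm above the counter, centred 16 mm in front of the front plate; a place to push
- eclair0: oblong eclair, 50 mm long along its y, 22 mm wide along its x, 20 mm high, about 30 g, tan with a dark chocolate top; origin at the centre of its underside. Starts in any pocket of the tray, lying roughly along the case's y. Three to five of the five are present
- eclair1: oblong eclair, 50 mm long along its y, 22 mm wide along its x, 20 mm high, about 30 g, tan with a dark chocolate top; origin at the centre of its underside. Starts in any pocket of the tray, lying roughly along the case's y. Three to five of the five are present
- eclair2: oblong eclair, 50 mm long along its y, 22 mm wide along its x, 20 mm high, about 30 g, tan with a dark chocolate top; origin at the centre of its underside. Starts in any pocket of the tray, lying roughly along the case's y. Three to five of the five are present
- eclair3: oblong eclair, 50 mm long along its y, 22 mm wide along its x, 20 mm high, about 30 g, tan with a dark chocolate top; origin at the centre of its underside. Starts in any pocket of the tray, lying roughly along the case's y. Three to five of the five are present
- eclair4: oblong eclair, 50 mm long along its y, 22 mm wide along its x, 20 mm high, about 30 g, tan with a dark chocolate top; origin at the centre of its underside. Starts in any pocket of the tray, lying roughly along the case's y. Three to five of the five are present
- macaron: round macaron, 36 mm diameter, 18 mm high, pinkish tan; origin at the centre of its underside; starts in any pocket of the tray and stays in the case
- cake_box: closed cardboard cake box, 110 by 150 by 50 mm, lying on the back of the cabinet's top; leave alone
- sugar_jar: glass jar, 70 mm diameter, 110 mm high, behind the case; leave alone
- syrup: amber bottle, 60 mm diameter, 190 mm high, behind the case; leave alone
- cup: white mug, 80 mm diameter, 65 mm high, to the right of the cabinet; leave alone
- saucer: white saucer, 130 mm diameter, 20 mm high, in front of the case; leave alone
- cake_server: spatula 200 mm long, lying in front, near the robot; leave alone
- coin_bowl: dark wooden bowl, 100 mm diameter, 40 mm high, left of the case; leave alone

How it is judged:
By the outcome, as a careful person would: the job done as asked, in the order asked, and still so for the second after the job is handed in, with the robot touching nothing.
Of eclair0, eclair1, eclair2, eclair3, eclair4 only 3 to 5 are there at a start; the rules pass over those that are not, and their reading is None.
At some moment in a run one of eclair0, eclair1, eclair2, eclair3, eclair4 may be knocked a few centimetres aside while the robot is not near it.
Once in a run the grip may slacken for a moment while it holds something.
It also fails if it takes over 210 s, if anything falls off the work surface, if the arm or the gripper's body presses on something with over 40 N, if the wrist force passes 120 N, or if a joint passes its speed limit or range.

ROBOT

A 6-joint arm with a two-finger parallel gripper is mounted at the origin on the work surface. World frame = base frame: x ahead of the robot, y to its left, z up, the work surface at z = 0. Lengths are in m, angles in degrees, forces in N, time in s.
With the tool pointing down it reaches from about 0.3 to 0.875 m from the base axis. Payload 4.2 kg.
Tool frame: the origin (TCP) lies at the very end of the fingers, on their centre line; the grasp point (between the pads) lies 19 mm behind it (hold_point_z is the distance from the TCP to the grasp point, in m); y points along the fingers, z is the direction in which the jaws open and shut, and the axes are right-handed (so a half turn about y gives the same grasp; the last joint's range is limited). The gripper opens to 85 mm and grips with 20 to 120 N. Pads are 22 mm wide; open, the fingers measure 114 mm over their backs; the gripper's body (76 mm by 85 mm) begins 54 mm behind the grasp point. The pads swing forward as they close: fully open they stand 13 mm farther back than shut.
Start: joints at [70.302, 18.312, 89.639, -0, 72.044, -1.146], TCP at [0.183, 0.545, 0.231] pointing down, gripper open.
Joint ranges: [-177.97, 177.97], [-48.28, 115.42], [12.27, 149.76], [-77.06, 257.06], [2.81, 150.46], [-146.56, 146.56]. Speed limits (degrees/s): [147.25, 147.25, 180, 180, 180, 180].

INTERFACE

Orientations are given as a 3x3 rotation matrix whose columns are the frame's x, y, z axes.
In Python, from rig import * gives the robot as it stands.
- The arm moves only by the tool move_arm, never from a script. Its argument "plan" is one flat list of numbers, 5 for each row, row after row: the opening, from 0 (shut) to 1 (fully open), then the shift along the world's x, y, z in mm, then the turn about the world's z in degrees. A call has 1 to 20 rows; each row is the pose to reach, as a shift and turn from the pose commanded when the call began; what a row does not reach only later rows make up. A row lasts 1/12 s, in which the tool goes at most 41.7 mm and 7.16 degrees, less where a joint would pass 70% of its speed; a pose out of reach is approached as far as the arm can. A call with a gripper value outside its range is refused whole. The fingers move at their own pace and stop on an object; "newtons" is the grip in N (left out, the last holds). Time passes only in rows, so rows that repeat a pose let the fingers close. It gives the time, the measured TCP pose, the force and the opening at its end, in the units of the state.
- state(): the state, without advancing time (a new reading comes with each control period).
- capture(name): name is "scene" or "top"; returns the picture (480x640x3 uint8, red, green, blue); there is no depth.
- camera_info(name): a dict with "fov_y" (degrees; the focal length in pixels is half the picture's height over the tangent of half this angle, whatever the lens; pixels are square), "cx", "cy" (the principal point, pixels), "k1" (the pictures are not rectified: a ray, as slopes to the right and down, at radius r is drawn at 1 + k1 r^2 times it, then the intrinsics apply), "origin" and "orientation" of the camera in the world. Camera axes: x right, y up, looking along -z (the intrinsics and any distortion apply to the point x, -y, -z); pixel columns grow to the right and rows downward; lengths in m; the calibration is good to about 2 mm. A picture is of the moment at which its call begins. camera_info takes no time and is no camera call.
- finish_job(): hands the job in, once; it reports no verdict.
Trained networks look in the newest picture that a camera, given by its name, has taken for a name from the list of things; names that differ only in an ending like _2 or _b are one class to them, and where a whole thing is asked for, a point or a joint stands for the part that bears it (a point fixed in the world has none). Each returns a list of dicts, best first, with "confidence" (0 to 1); they miss things now and then, are a little off and sometimes report something else, mostly with a low value. They report only what shows in the picture. A call takes as long as a camera call.
- search_frame(camera, label): "point" ([x, y, z] in m, in world coordinates, good to about 4 mm: the middle of the surface that is visible of it).
- place_of(camera, label): "point" ([x, y, z] in m, in world coordinates, good to about 4 mm: a listed point, or the origin of a listed thing).
The state is a dict: "time": time; "joints": joint angles; "dq": joint speeds; "tau": joint torques, N m; "tcp_pos": TCP position; "orientation": TCP orientation; "contact_force": force on the tool from outside, world axes, zero at the start; "wrist_torque": the same for the moment, N m; "finger_gap": finger opening in m.
Only numpy, scipy, OpenCV 4.12 (cv2) and the standard library are available. Lean on these libraries where they do the work, as an engineer would, in place of code of your own. Each camera call takes 0.05 s, during which the arm holds its last target. There are 200 camera calls.

## Working session

There is one attempt and no reset: what is moved stays moved. The work goes in short steps, Python scripts to look and compute and a tool call to move; the robot and the scene stay as the last step left them, time stands still between calls to the robot, and variables do not carry over. Pictures are saved under pics/ and viewed, about 12 in all and at most 16, crops included, and the job is handed in when it is done.

Besides the shell and the picture viewer there is one more tool, called after "Emit:" by a JSON object that holds its "fn" and its "kwargs". move_arm: Moves the arm, as the interface text tells. Its arguments: {"type":"object","properties":{"plan":{"type":"array"},"newtons":{"type":"number"}},"required":["plan"]}

```bash
mkdir -p pics; ls
cat > h.py <<'E'
from rig import *
import numpy as np, cv2
def cam(n):
    c=camera_info(n); f=240/np.tan(np.radians(c["fov_y"]/2)); return c,f,np.array(c["origin"]),np.array(c["orientation"])
def ray(n,u,v,z):
    c,f,o,R=cam(n); d=np.array([(u-c["cx"])/f,(v-c["cy"])/f]); s=d.copy()
    for _ in range(20): s=d/(1+c["k1"]*(s@s))
    w=R@np.array([s[0],-s[1],-1]); return o+w*(z-o[2])/w[2]
def proj(n,p):
    c,f,o,R=cam(n); q=R.T@(np.array(p)-o); s=np.array([q[0],-q[1]])/-q[2]; s=s*(1+c["k1"]*(s@s)); return np.array([c["cx"],c["cy"]])+f*s
def snap(n,fn,crop=None,scale=1):
    im=capture(n)
    save(im,fn,crop,scale); return im
def save(im,fn,crop=None,scale=1):
    i=im[:,:,::-1]
    if crop: i=i[crop[1]:crop[3],crop[0]:crop[2]]
    cv2.imwrite("pics/"+fn,cv2.resize(i,None,fx=scale,fy=scale,interpolation=cv2.INTER_CUBIC))
E
python3 - <<'E'
from h import *
s=state(); print(s["time"],s["tcp_pos"],np.round(s["orientation"],3).tolist(),s["finger_gap"])
for n in("scene","top"):
    snap(n,n+"0.png"); print(camera_info(n))
for l in["case","tray_in","latch_grip","cabinet","drawer_in","drawer_handle","eclair0","macaron"]:
    for d in place_of("top",l)[:6]: print(l,np.round(d["point"],3),round(d["confidence"],2))
E
```

```text
pics
0.0 [0.18280953 0.54466093 0.2304942 ] [[0.948, -0.001, 0.318], [-0.318, -0.002, 0.948], [-0.0, -1.0, -0.002]] 0.0852319270088341
{'fov_y': 48.40375093746488, 'cx': 316.6969450712313, 'cy': 239.9355904088736, 'k1': 0.053220781221370854, 'origin': array([ 1.23846543, -0.66943101,  0.84833869]), 'orientation': array([[ 0.69592472, -0.43216002,  0.57352114],
       [ 0.71795656,  0.43547572, -0.54304629],
       [-0.01507163,  0.78968261,  0.61333044]])}
{'fov_y': 56.56256710488685, 'cx': 322.22041734999095, 'cy': 241.3767310730522, 'k1': 0.025624083340084695, 'origin': array([ 0.3319494 , -0.01388709,  1.07598486]), 'orientation': array([[-9.80243576e-02,  9.73558277e-01, -2.06338330e-01],
       [-9.95183641e-01, -9.57142212e-02,  2.11733070e-02],
       [ 8.63935714e-04,  2.07420030e-01,  9.78251596e-01]])}
case [0.524 0.173 0.001] 0.73
case [ 0.39  -0.243  0.046] 0.52
latch_grip [0.462 0.26  0.085] 0.65
cabinet [ 0.651 -0.265 -0.002] 0.94
cabinet [ 0.278 -0.232  0.002] 0.23
drawer_in [ 0.523 -0.252  0.024] 0.57
drawer_handle [ 0.388 -0.242  0.046] 0.59
```

View pics/top0.png

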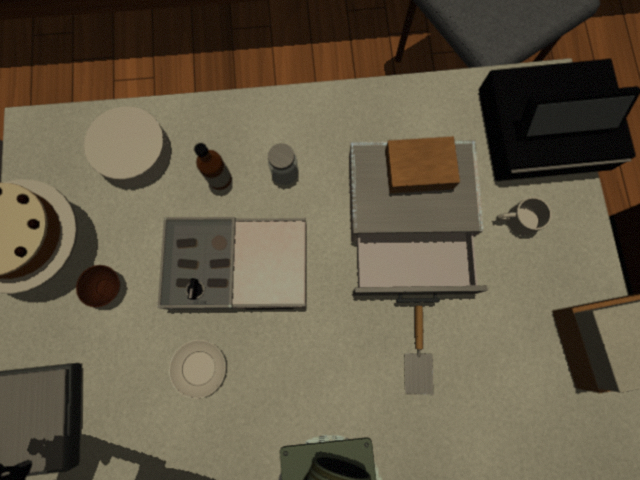

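View pics/scene0.png

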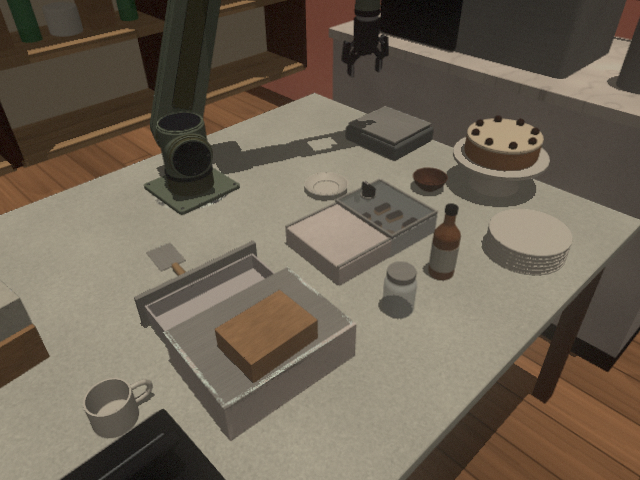

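Run:
```python
from h import *
im=cv2.imread("pics/top0.png")
a=cv2.resize(im[205:325,150:320],None,fx=4.7,fy=4.7,interpolation=cv2.INTER_CUBIC)
cv2.imwrite("pics/c1.png",np.clip(a*1.8,0,255).astype(np.uint8))
a=cv2.resize(im[130:310,340:500],None,fx=3.3,fy=3.3,interpolation=cv2.INTER_CUBIC)
cv2.imwrite("pics/c2.png",np.clip(a*1.8,0,255).astype(np.uint8))
```

```text
(no output)
```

View pics/c1.png

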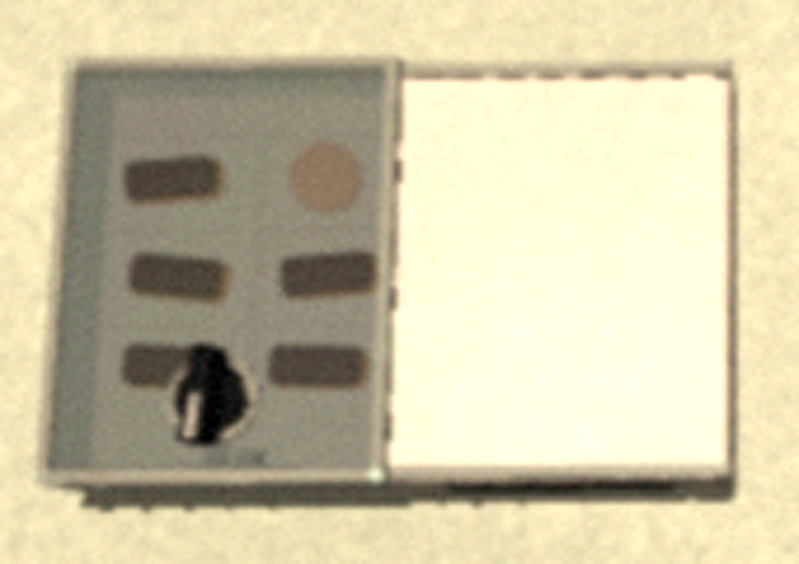

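View pics/c2.png

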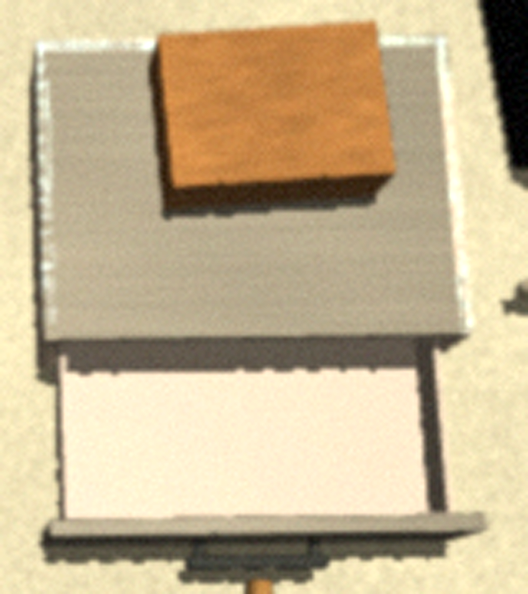

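```bash
cat > fit.py <<'E'
from h import *
from scipy.optimize import least_squares
def fit(loc,px,x0):
    loc=np.array(loc,float)
    def res(p):
        c,s=np.cos(p[2]),np.sin(p[2]); out=[]
        for l,q in zip(loc,px):
            w=[p[0]+c*l[0]-s*l[1],p[1]+s*l[0]+c*l[1],l[2]]; out+=list(proj("top",w)-q)
        return out
    r=least_squares(res,x0); return r.x,np.round(r.fun,1)
C=lambda a:[np.array([x/4.7+150,y/4.7+205]) for x,y in a]
D=lambda a:[np.array([x/3.3+340,y/3.3+130]) for x,y in a]
E
python3 - <<'E'
from fit import *
p,r=fit([(.105,.1645,.065),(.105,-.0005,.065),(-.105,.1645,.065),(-.105,-.0005,.065),(.105,-.165,.056),(-.105,-.165,.056)],C([(75,65),(397,62),(42,482),(387,480),(733,68),(733,472)]),[.52,.17,0])
print("case",p[:2],np.degrees(p[2]),r)
def loc(w,p): 
    c,s=np.cos(p[2]),np.sin(p[2]); d=np.array(w[:2])-p[:2]; return np.round([c*d[0]+s*d[1],-s*d[0]+c*d[1]],4)
def glob(l,p):
    c,s=np.cos(p[2]),np.sin(p[2]); return np.round([p[0]+c*l[0]-s*l[1],p[1]+s*l[0]+c*l[1]],4)
print("grip",glob((-.065,.082),p))
for n,e in dict(BL=(172,179),ML=(178,276),MR=(328,274),FR=(319,365),FL=(171,366),mac=(325,177),knob=(208,392)).items():
    z=.026 if n!="knob" else .097
    w=ray("top",*C([e])[0],z); print(n,np.round(w[:2],4),loc(w,p))
q,r=fit([(.11,.147,.092),(.11,-.147,.092),(-.11,-.147,.092),(-.11,.147,.092)],D([(38,42),(445,40),(470,332),(43,340)]),[.65,-.26,0])
print("cab",q[:2],np.degrees(q[2]),r)
for e in [(50,523),(485,515)]:
    w=ray("top",*D([e])[0],.086); print("plate rear top",np.round(w[:2],4),loc(w,q))
for e in [(50,535),(485,528)]:
    w=ray("top",*D([e])[0],.086); print("plate front top",np.round(w[:2],4),loc(w,q))
np.save("pose.npy",[p,q])
for d in place_of("top","latch_grip")[:1]+place_of("scene","latch_grip")[:1]+place_of("scene","case")[:1]+place_of("scene","cabinet")[:1]+place_of("scene","drawer_in")[:1]: print(np.round(d["point"],4),d["confidence"])
E
```

```text
case [0.51806051 0.17021958] -5.1157150482292995 [-1.3 -1.1  1.1 -1.  -0.4  1.   0.3  0.6  0.1 -1.8  0.2  1.9]
grip [0.4606 0.2577]
BL [0.5811 0.2875] [0.0523 0.1224]
ML [0.5306 0.2862] [0.0022 0.1166]
MR [0.5242 0.211 ] [0.0025 0.0411]
FR [0.4785 0.2178] [-0.0436  0.0438]
FL [0.4854 0.2913] [-0.0434  0.1176]
mac [0.5745 0.21  ] [0.0527 0.0446]
knob [0.4611 0.254 ] [-0.0642  0.0783]
cab [ 0.64839638 -0.26208968] -5.065450792225423 [-0.9 -0.4  0.5 -1.1  0.6  1.2 -0.2  0.1]
plate rear top [ 0.4273 -0.0975] [-0.2347  0.1444]
plate rear top [ 0.4044 -0.3884] [-0.2319 -0.1474]
plate front top [ 0.4193 -0.0966] [-0.2428  0.1446]
plate front top [ 0.3958 -0.3869] [-0.2406 -0.1466]
[0.4619 0.2602 0.0848] 0.65
[0.4641 0.2598 0.0858] 0.53
[ 0.5136  0.175  -0.0018] 0.8
[ 0.6529 -0.2609 -0.0031] 0.73
[ 0.5185 -0.2544  0.0226] 0.92
```

Emit:
{"fn": "move_arm", "kwargs": {"plan": [0.5,278,-287,-70,13.4,0.5,278,-287,-70,13.4,0.5,278,-287,-70,13.4,0.5,278,-287,-70,13.4,0.5,278,-287,-70,13.4,0.5,278,-287,-70,13.4,0.5,278,-287,-70,13.4,0.5,278,-287,-70,13.4,0.5,278,-287,-70,13.4,0.5,278,-287,-70,13.4,0.5,278,-287,-70,13.4,0.5,278,-287,-70,13.4,0.5,278,-287,-70,13.4], "newtons": 30}}

```text
time: 1.83
tcp_pos: [0.4607, 0.2584, 0.1614]
orientation: [[0.996, -0.0, 0.09], [-0.09, 0.001, 0.996], [-0.0, -1.0, 0.0]]
contact_force: [-0.8, 0.8, 0.5]
finger_gap: 0.0429
```

Run:
```python
from h import *
s=state(); print(s["time"],s["tcp_pos"],np.round(s["orientation"],3).tolist(),s["finger_gap"],s["joints"])
im=snap("scene","s1.png",(300,100,470,230),4.5)
```

```text
1.8333 [0.46070376 0.25837544 0.16141273] [[0.996, -0.0, 0.09], [-0.09, 0.001, 0.996], [-0.0, -1.0, 0.0]] 0.042896598827382636 [ 2.80157363e+01  1.73443883e+01  1.01862642e+02  4.11651828e-02
  6.07984638e+01 -5.68201545e+01]
```

View pics/s1.png

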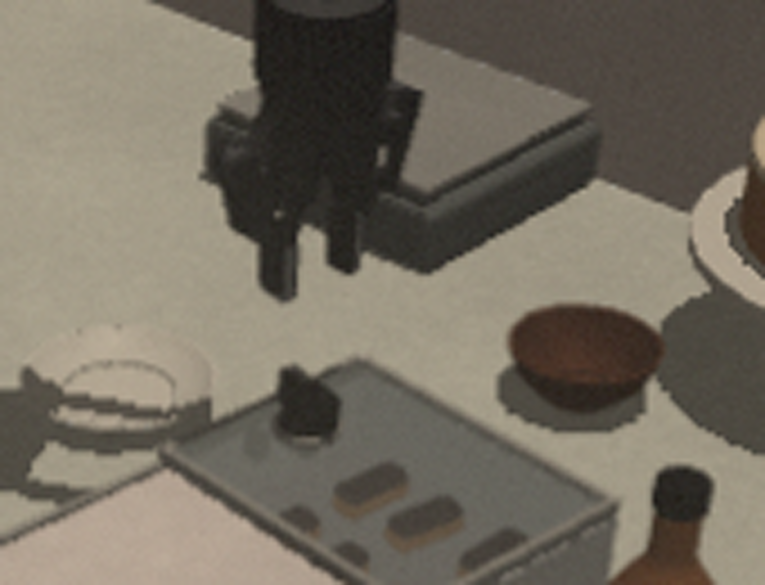

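Emit:
{"fn": "move_arm", "kwargs": {"plan": [0.5,0,0,-40,0,0.5,0,0,-80,0,0.5,0,0,-83,0,0,0,0,-83,0,0,0,0,-83,0,0,0,0,-83,0,0,0,0,-83,0,0,0,0,-83,0,0,0,0,-83,0]}}

```text
time: 2.63
tcp_pos: [0.4621, 0.2591, 0.0804]
orientation: [[0.996, 0.004, 0.09], [-0.09, 0.002, 0.996], [0.003, -1.0, 0.003]]
contact_force: [-1.4, 1.4, 7.2]
finger_gap: 0.0112
```

Emit:
{"fn": "move_arm", "kwargs": {"plan": [0,0,0,2,-7,0,0,0,2,-14,0,0,0,2,-21,0,0,0,2,-28,0,0,0,2,-35,0,0,0,2,-42,0,0,0,2,-49,0,0,0,2,-56,0,0,0,2,-63,0,0,0,2,-70,0,0,0,2,-77,0,0,0,2,-84,0,0,0,2,-90,0,0,0,2,-90,0,0,0,2,-90]}}

```text
time: 3.88
tcp_pos: [0.4624, 0.2583, 0.0806]
orientation: [[-0.087, 0.003, 0.996], [-0.996, 0.001, -0.087], [-0.001, -1.0, 0.003]]
contact_force: [5.2, 0.3, -5.8]
finger_gap: 0.0116
```

Emit:
{"fn": "move_arm", "kwargs": {"plan": [0,-1,-10,0,0,0,-3,-30,0,0,0,-5,-55,0,0,0,-7,-80,0,0,0,-9,-105,0,0,0,-11,-125,0,0,0,-12.5,-140,0,0,0,-13.2,-148,0,0,0,-13.2,-148,0,0,0,-13.2,-148,0,0]}}

```text
time: 4.72
tcp_pos: [0.4489, 0.1105, 0.0806]
orientation: [[-0.089, 0.003, 0.996], [-0.996, 0.002, -0.089], [-0.002, -1.0, 0.003]]
contact_force: [4.4, 1.6, -7.1]
finger_gap: 0.0108
```

Emit:
{"fn": "move_arm", "kwargs": {"plan": [0.45,0,0,0,0,0.45,0,0,0,0,0.45,0,0,0,0,0.45,0,0,40,0,0.45,0,0,80,0,0.45,-40,-40,110,0,0.45,-80,-80,110,0,0.45,-80,-120,110,0,0.45,-80,-160,110,0,0.45,-80,-200,110,0,0.45,-80,-200,110,0]}}

```text
time: 5.63
tcp_pos: [0.3665, -0.0926, 0.1911]
orientation: [[-0.09, 0.001, 0.996], [-0.996, -0.002, -0.09], [0.001, -1.0, 0.001]]
contact_force: [0.9, 0.0, -0.4]
finger_gap: 0.0382
```

```bash
cat > ecl.py <<'E'
from h import *
def loc(w,p):
    c,s=np.cos(p[2]),np.sin(p[2]); d=np.array(w[:2])-p[:2]; return np.round([c*d[0]+s*d[1],-s*d[0]+c*d[1]],4)
def rep():
    p,q=np.load("pose.npy")
    s=state(); print("t",round(s["time"],2),np.round(s["tcp_pos"],4),"gap",round(s["finger_gap"],4),"jaw",np.round(np.degrees(np.arctan2(s["orientation"][1,2],s["orientation"][0,2])),1),"j6",s["joints"][5].round(1))
    for n in ["top","scene"]:
        capture(n)
        for l in ["eclair0","macaron"]:
            for d in place_of(n,l):
                if d["confidence"]>.15: print(n,l,np.round(d["point"],3),round(d["confidence"],2),"case",loc(d["point"],p),"cab",loc(d["point"],q))
E
python3 - <<'E'
from ecl import *
rep(); im=capture("top"); i=np.clip(im[205:325,150:320,::-1]*1.8,0,255).astype(np.uint8); cv2.imwrite("pics/c3.png",cv2.resize(i,None,fx=4.7,fy=4.7,interpolation=cv2.INTER_CUBIC))
E
```

```text
t 5.63 [ 0.3665 -0.0926  0.1911] gap 0.0382 jaw -5.2 j6 -10.6
top eclair0 [0.532 0.29  0.006] 0.73 case [0.0033 0.1206] cab [-0.1646  0.5397]
top eclair0 [0.481 0.224 0.007] 0.69 case [-0.0416  0.0502] cab [-0.2096  0.4693]
top eclair0 [0.525 0.212 0.012] 0.63 case [0.0034 0.0423] cab [-0.1646  0.4614]
top eclair0 [0.486 0.291 0.005] 0.6 case [-0.0432  0.1177] cab [-0.2111  0.5368]
top eclair0 [0.584 0.291 0.008] 0.56 case [0.0553 0.1264] cab [-0.1126  0.5455]
top eclair0 [0.288 0.271 0.002] 0.17 case [-0.2378  0.0801] cab [-0.4058  0.4994]
scene eclair0 [0.491 0.296 0.01 ] 0.73 case [-0.0384  0.1233] cab [-0.2063  0.5425]
scene eclair0 [0.532 0.288 0.007] 0.68 case [0.0035 0.1181] cab [-0.1644  0.5372]
scene eclair0 [0.586 0.288 0.01 ] 0.49 case [0.0572 0.1238] cab [-0.1107  0.5428]
scene eclair0 [0.448 0.111 0.086] 0.48 case [-0.0642 -0.0655] cab [-0.2322  0.3537]
```

View pics/c3.png

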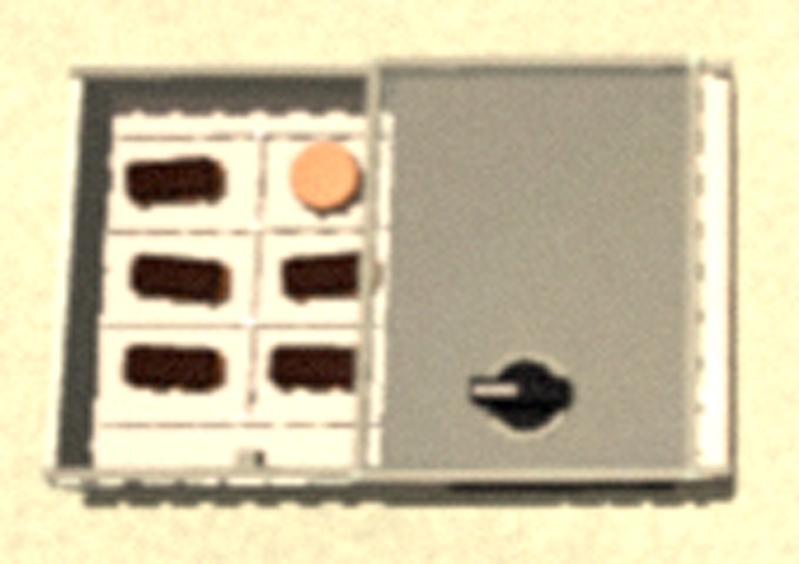

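Emit:
{"fn": "move_arm", "kwargs": {"plan": [0.38,14,39,0,0,0.38,28,78,0,0,0.38,42,117,0,0,0.38,56,156,0,0,0.38,70,195,0,0,0.38,84,233,0,0,0.38,98,272,0,0,0.38,113,310,-10,0,0.38,113,311.5,-40,0,0.38,113,311.5,-80,0,0.38,113,311.5,-110,0,0.38,113,311.5,-110,0]}}

```text
time: 6.98
tcp_pos: [0.4757, 0.2215, 0.0746]
orientation: [[-0.086, -0.012, 0.996], [-0.996, -0.005, -0.087], [0.006, -1.0, -0.012]]
contact_force: [-0.3, -1.2, 0.2]
finger_gap: 0.0324
```

Run:
```python
from ecl import *
s=state(); print(s["tcp_pos"],s["finger_gap"])
im=capture("scene"); i=np.clip(im[110:260,300:470,::-1]*1.5,0,255).astype(np.uint8); cv2.imwrite("pics/s2.png",cv2.resize(i,None,fx=4.5,fy=4,interpolation=cv2.INTER_CUBIC))
```

```text
[0.47566613 0.22149257 0.07463529] 0.032353261056350294
```

View pics/s2.png

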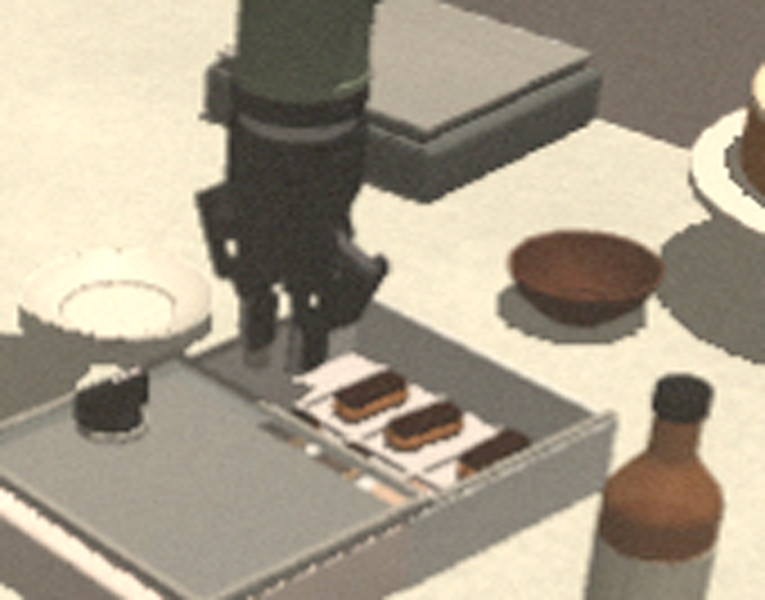

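Emit:
{"fn": "move_arm", "kwargs": {"plan": [0.38,0,0,-20,0,0.38,0,0,-45,0,0.38,0,0,-62,0,0.38,0,0,-68,0,0.38,0,0,-68,0,0,0,0,-68,0,0,0,0,-68,0,0,0,0,-68,0,0,0,0,-68,0,0,0,0,-68,0,0,0,0,-68,0]}}

```text
time: 7.95
tcp_pos: [0.4821, 0.2223, 0.0141]
orientation: [[-0.09, 0.003, 0.996], [-0.996, 0.002, -0.09], [-0.002, -1.0, 0.003]]
contact_force: [-0.3, 0.2, 6.4]
finger_gap: 0.0211
```

Emit:
{"fn": "move_arm", "kwargs": {"plan": [0,0,0,30,0,0,0,0,70,0,0,0,-5,110,0,0,0,-41,125,-6,0,-1,-82,125,-12,0,-1,-123,125,-18,0,-2,-164,125,-25,0,-3,-205,125,-32,0,-3,-246,125,-39,0,-4,-287,125,-46,0,-5,-328,125,-53,0,-5,-369,125,-60,0,-6,-410,125,-67,0,-7,-451,125,-74,0,-7,-492,125,-81,0,-8,-530,125,-88,0,-9,-561,125,-90,0,-9,-561,120,-90,0,-9,-561,100,-90,0,-9,-561,80,-90]}}

```text
time: 9.62
tcp_pos: [0.4721, -0.3401, 0.0929]
orientation: [[-0.996, 0.002, -0.091], [0.091, -0.002, -0.996], [-0.002, -1.0, 0.001]]
contact_force: [-0.3, 1.3, -0.3]
finger_gap: 0.021
```

Emit:
{"fn": "move_arm", "kwargs": {"plan": [0,0,0,-25,0,0,0,0,-50,0,0,0,0,-64,0,0,0,0,-64,0,0.38,0,0,-64,0,0.38,0,0,-64,0,0.38,0,0,-64,0,0.38,0,0,-30,0,0.38,0,0,10,0,0.38,0,0,40,0,0.38,0,0,40,0]}}

```text
time: 10.53
tcp_pos: [0.4751, -0.3417, 0.1396]
orientation: [[-0.996, 0.011, -0.09], [0.09, -0.008, -0.996], [-0.012, -1.0, 0.007]]
contact_force: [0.8, 0.0, 0.3]
finger_gap: 0.0326
```

Run:
```python
from ecl import *
rep(); im=capture("top"); save(im,"c4.png",(150,130,500,320),2.2)
```

```text
t 10.53 [ 0.4751 -0.3417  0.1396] gap 0.0326 jaw -95.1 j6 58.3
top eclair0 [0.534 0.288 0.009] 0.77 case [0.0049 0.1188] cab [-0.163   0.5379]
top eclair0 [0.525 0.211 0.014] 0.7 case [0.0036 0.0417] cab [-0.1643  0.4608]
top eclair0 [ 0.468 -0.337  0.023] 0.62 case [-0.0048 -0.5099] cab [-0.1733 -0.0908]
top eclair0 [0.485 0.29  0.003] 0.57 case [-0.0433  0.1165] cab [-0.2112  0.5356]
top eclair0 [0.581 0.292 0.01 ] 0.55 case [0.0518 0.1273] cab [-0.1161  0.5464]
top eclair0 [0.747 0.201 0.001] 0.32 case [0.225 0.051] cab [0.057 0.47 ]
top macaron [0.578 0.215 0.005] 0.77 case [0.0558 0.0501] cab [-0.1122  0.4691]
scene eclair0 [0.487 0.294 0.012] 0.71 case [-0.0418  0.1203] cab [-0.2096  0.5395]
scene eclair0 [0.586 0.29  0.005] 0.64 case [0.0565 0.1257] cab [-0.1114  0.5448]
scene eclair0 [0.529 0.286 0.006] 0.56 case [0.001  0.1163] cab [-0.1669  0.5354]
scene eclair0 [ 0.473 -0.334  0.023] 0.52 case [-2.000e-04 -5.067e-01] cab [-0.1686 -0.0875]
```

View pics/c4.png

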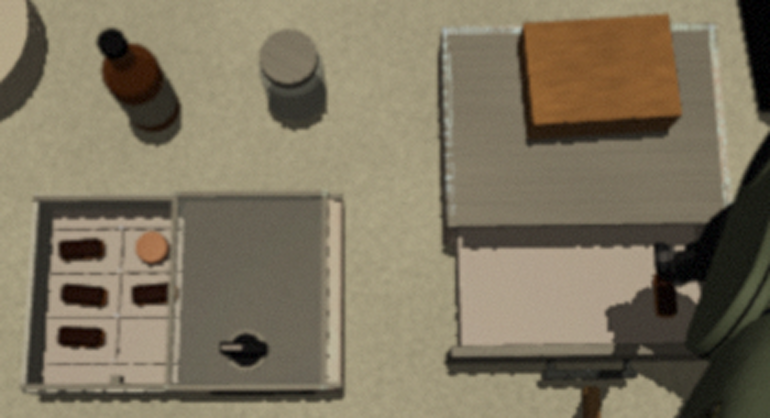

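Emit:
{"fn": "move_arm", "kwargs": {"plan": [0.38,4,41,5,6,0.38,8,82,5,12,0.38,12,123,5,19,0.38,16,164,5,26,0.38,20,205,5,33,0.38,24,246,5,40,0.38,28,287,5,47,0.38,32,328,5,54,0.38,36,369,5,61,0.38,40,410,5,68,0.38,44,451,5,75,0.38,48,492,5,82,0.38,52,530,5,89,0.38,53,552,-10,90,0.38,53,552,-40,90,0.38,53,552,-60,90,0.38,53,552,-60,90,0.38,53,552,-60,90]}}

```text
time: 12.38
tcp_pos: [0.5237, 0.2123, 0.0708]
orientation: [[-0.09, -0.004, 0.996], [-0.996, -0.001, -0.09], [0.002, -1.0, -0.004]]
contact_force: [0.6, -0.4, 0.1]
finger_gap: 0.0325
```

Emit:
{"fn": "move_arm", "kwargs": {"plan": [0.38,1,0,-30,0,0.38,1,0,-50,0,0.38,1,0,-57,0,0.38,1,0,-57,0,0,1,0,-57,0,0,1,0,-57,0,0,1,0,-57,0,0,1,0,-57,0,0,1,0,-57,0,0,1,0,-57,0]}}

```text
time: 13.22
tcp_pos: [0.5266, 0.2129, 0.0166]
orientation: [[-0.09, 0.002, 0.996], [-0.996, 0.001, -0.09], [-0.001, -1.0, 0.002]]
contact_force: [-1.1, -0.6, 5.6]
finger_gap: 0.0209
```

Emit:
{"fn": "move_arm", "kwargs": {"plan": [0,0,0,30,0,0,0,0,70,0,0,0,-5,110,0,0,-4,-41,122,-6,0,-8,-82,122,-12,0,-12,-123,122,-18,0,-16,-164,122,-25,0,-20,-205,122,-32,0,-24,-246,122,-39,0,-28,-287,122,-46,0,-32,-328,122,-53,0,-36,-369,122,-60,0,-40,-410,122,-67,0,-44,-445,122,-74,0,-48,-480,122,-81,0,-50,-506,122,-88,0,-50,-506,120,-90,0,-50,-506,100,-90,0,-50,-506,78,-90,0,-50,-506,78,-90]}}

```text
time: 14.88
tcp_pos: [0.4731, -0.292, 0.0898]
orientation: [[-0.996, -0.007, -0.09], [0.09, 0.004, -0.996], [0.007, -1.0, -0.004]]
contact_force: [-0.0, 1.0, -0.3]
finger_gap: 0.0209
```

Emit:
{"fn": "move_arm", "kwargs": {"plan": [0,0,0,-25,0,0,0,0,-50,0,0,0,0,-61,0,0,0,0,-61,0,0.36,0,0,-61,0,0.36,0,0,-61,0,0.36,0,0,-61,0,0.36,0,0,-30,0,0.36,0,0,10,0,0.36,0,0,40,0,0.36,0,0,40,0]}}

```text
time: 15.8
tcp_pos: [0.4794, -0.2956, 0.1407]
orientation: [[-0.996, 0.012, -0.09], [0.09, -0.008, -0.996], [-0.013, -1.0, 0.007]]
contact_force: [0.4, -0.9, -0.1]
finger_gap: 0.0309
```

Run:
```python
from ecl import *
rep()
```

```text
t 15.8 [ 0.4794 -0.2956  0.1407] gap 0.0309 jaw -95.2 j6 62.3
top eclair0 [0.53  0.288 0.008] 0.74 case [0.0016 0.1185] cab [-0.1663  0.5376]
top eclair0 [0.488 0.289 0.004] 0.68 case [-0.041   0.1156] cab [-0.2089  0.5347]
top eclair0 [0.582 0.292 0.008] 0.61 case [0.0528 0.1268] cab [-0.115   0.5459]
top eclair0 [ 0.474 -0.292  0.025] 0.53 case [-0.0022 -0.4648] cab [-0.1706 -0.0457]
top macaron [0.578 0.215 0.006] 0.55 case [0.0559 0.0499] cab [-0.112   0.4689]
scene eclair0 [0.532 0.289 0.007] 0.62 case [0.0031 0.1195] cab [-0.1648  0.5386]
scene eclair0 [0.489 0.294 0.01 ] 0.54 case [-0.0398  0.1205] cab [-0.2077  0.5397]
scene eclair0 [0.586 0.289 0.008] 0.5 case [0.0569 0.1242] cab [-0.111   0.5433]
scene eclair0 [ 0.473 -0.295  0.022] 0.47 case [-0.0031 -0.4673] cab [-0.1715 -0.0481]
scene eclair0 [ 0.474 -0.336  0.022] 0.47 case [ 0.0011 -0.5082] cab [-0.1674 -0.0891]
scene macaron [ 0.751  0.04  -0.002] 0.62 case [ 0.244  -0.1094] cab [0.0759 0.3095]
```

Emit:
{"fn": "move_arm", "kwargs": {"plan": [0.38,1,41,7,6,0.38,2,82,7,12,0.38,3,123,7,18,0.38,4,164,7,24,0.38,5,205,7,30,0.38,6,246,7,37,0.38,6,287,7,44,0.38,7,328,7,51,0.38,8,369,7,58,0.38,8,410,7,65,0.38,9,451,7,72,0.38,10,492,7,79,0.38,11,533,5,86,0.38,11,570,0,90,0.38,11,584,-20,90,0.38,11,584,-45,90,0.38,11,584,-60,90,0.38,11,584,-60,90,0.38,11,584,-60,90]}}

```text
time: 17.68
tcp_pos: [0.4858, 0.2902, 0.0718]
orientation: [[-0.09, -0.003, 0.996], [-0.996, -0.002, -0.09], [0.002, -1.0, -0.003]]
contact_force: [-0.9, 0.2, 1.0]
finger_gap: 0.0323
```

Emit:
{"fn": "move_arm", "kwargs": {"plan": [0.38,0,0,-30,0,0.38,0,0,-50,0,0.38,0,0,-57,0,0.38,0,0,-57,0,0,0,0,-57,0,0,0,0,-57,0,0,0,0,-57,0,0,0,0,-57,0,0,0,0,-57,0,0,0,0,-57,0]}}

```text
time: 18.52
tcp_pos: [0.4874, 0.291, 0.0174]
orientation: [[-0.09, 0.002, 0.996], [-0.996, 0.001, -0.09], [-0.001, -1.0, 0.002]]
contact_force: [-0.7, 0.0, 5.0]
finger_gap: 0.021
```

Emit:
{"fn": "move_arm", "kwargs": {"plan": [0,0,0,30,0,0,0,0,70,0,0,0,-5,110,0,0,0,-41,122,-6,0,0,-82,122,-12,0,-1,-123,122,-18,0,-1,-164,122,-25,0,-2,-205,122,-32,0,-2,-246,122,-39,0,-3,-287,122,-46,0,-3,-328,122,-53,0,-4,-369,122,-60,0,-4,-410,122,-67,0,-5,-451,122,-74,0,-6,-492,122,-81,0,-6,-525,122,-88,0,-6,-538,115,-90,0,-6,-538,95,-90,0,-6,-538,78,-90,0,-6,-538,78,-90]}}

```text
time: 20.18
tcp_pos: [0.4782, -0.2458, 0.0909]
orientation: [[-0.996, -0.007, -0.089], [0.089, 0.004, -0.996], [0.007, -1.0, -0.003]]
contact_force: [-0.1, 1.0, -0.1]
finger_gap: 0.0212
```

Emit:
{"fn": "move_arm", "kwargs": {"plan": [0,0,0,-25,0,0,0,0,-50,0,0,0,0,-61,0,0,0,0,-61,0,0.36,0,0,-61,0,0.36,0,0,-61,0,0.36,0,0,-61,0,0.36,0,0,-30,0,0.36,0,0,10,0,0.36,0,0,40,0,0.36,0,0,40,0]}}

```text
time: 21.1
tcp_pos: [0.4846, -0.2493, 0.1416]
orientation: [[-0.996, 0.013, -0.09], [0.089, -0.007, -0.996], [-0.013, -1.0, 0.006]]
contact_force: [0.5, -0.3, 0.2]
finger_gap: 0.0309
```

Run:
```python
from ecl import *
rep()
```

```text
t 21.1 [ 0.4846 -0.2493  0.1416] gap 0.0309 jaw -95.1 j6 66.7
top eclair0 [0.582 0.29  0.008] 0.77 case [0.053  0.1253] cab [-0.1149  0.5444]
top eclair0 [0.534 0.288 0.006] 0.67 case [0.0058 0.1188] cab [-0.1621  0.5379]
top eclair0 [ 0.482 -0.25   0.02 ] 0.57 case [ 0.0017 -0.4222] cab [-0.1667 -0.003 ]
top macaron [0.579 0.212 0.003] 0.48 case [0.0572 0.0474] cab [-0.1107  0.4664]
scene eclair0 [ 0.471 -0.295  0.02 ] 0.7 case [-0.0051 -0.4672] cab [-0.1735 -0.0481]
scene eclair0 [0.532 0.291 0.008] 0.7 case [0.0033 0.1214] cab [-0.1646  0.5405]
scene eclair0 [ 0.473 -0.338  0.021] 0.64 case [ 0.0007 -0.5103] cab [-0.1677 -0.0912]
scene eclair0 [ 0.484 -0.244  0.026] 0.59 case [ 0.0035 -0.416 ] cab [-0.1648  0.0031]
scene eclair0 [0.588 0.289 0.009] 0.5 case [0.0585 0.1248] cab [-0.1093  0.5439]
```

Emit:
{"fn": "move_arm", "kwargs": {"plan": [0.38,4,41,7,6,0.38,8,82,7,12,0.38,12,123,7,19,0.38,16,164,7,26,0.38,20,205,7,33,0.38,24,246,7,40,0.38,28,287,7,47,0.38,32,328,7,54,0.38,36,369,7,61,0.38,40,410,7,68,0.38,44,451,7,75,0.38,48,490,7,82,0.38,51,522,5,89,0.38,51,536,-10,90,0.38,51,536,-40,90,0.38,51,536,-60,90,0.38,51,536,-60,90,0.38,51,536,-60,90]}}

```text
time: 22.9
tcp_pos: [0.5307, 0.2881, 0.0725]
orientation: [[-0.09, -0.004, 0.996], [-0.996, -0.002, -0.09], [0.002, -1.0, -0.004]]
contact_force: [-0.2, 0.0, -0.5]
finger_gap: 0.0324
```

Emit:
{"fn": "move_arm", "kwargs": {"plan": [0.38,0,0,-30,0,0.38,0,0,-50,0,0.38,0,0,-58,0,0.38,0,0,-58,0,0,0,0,-58,0,0,0,0,-58,0,0,0,0,-58,0,0,0,0,-58,0,0,0,0,-58,0,0,0,0,-58,0]}}

```text
time: 23.73
tcp_pos: [0.5324, 0.289, 0.0175]
orientation: [[-0.09, 0.002, 0.996], [-0.996, 0.001, -0.09], [-0.001, -1.0, 0.002]]
contact_force: [0.2, -0.2, 6.2]
finger_gap: 0.0204
```

Slot 4: (.4852,-.2014): delta (-47,-490).

Emit:
{"fn": "move_arm", "kwargs": {"plan": [0,0,0,30,0,0,0,0,70,0,0,0,-5,110,0,0,-4,-41,122,-6,0,-8,-82,122,-12,0,-12,-123,122,-18,0,-16,-164,122,-25,0,-20,-205,122,-32,0,-24,-246,122,-39,0,-28,-287,122,-46,0,-32,-328,122,-53,0,-36,-365,122,-60,0,-40,-400,122,-67,0,-44,-435,122,-74,0,-47,-470,122,-81,0,-47,-490,122,-88,0,-47,-490,115,-90,0,-47,-490,95,-90,0,-47,-490,78,-90,0,-47,-490,78,-90]}}

```text
time: 25.4
tcp_pos: [0.4823, -0.2006, 0.0915]
orientation: [[-0.996, -0.006, -0.09], [0.09, 0.003, -0.996], [0.006, -1.0, -0.002]]
contact_force: [0.4, -0.2, -1.6]
finger_gap: 0.0207
```

Emit:
{"fn": "move_arm", "kwargs": {"plan": [0,0,0,-25,0,0,0,0,-50,0,0,0,0,-61,0,0,0,0,-61,0,0.36,0,0,-61,0,0.36,0,0,-61,0,0.36,0,0,-61,0,0.36,0,0,-30,0,0.36,0,0,10,0,0.36,0,0,40,0,0.36,0,0,40,0]}}

```text
time: 26.32
tcp_pos: [0.4887, -0.2031, 0.1414]
orientation: [[-0.996, 0.013, -0.09], [0.09, -0.006, -0.996], [-0.014, -1.0, 0.005]]
contact_force: [1.0, 0.1, -0.1]
finger_gap: 0.0308
```

Run:
```python
from ecl import *
rep()
```

```text
t 26.32 [ 0.4887 -0.2031  0.1414] gap 0.0308 jaw -95.2 j6 71.3
top eclair0 [0.582 0.293 0.009] 0.58 case [0.0528 0.1276] cab [-0.1151  0.5467]
top eclair0 [ 0.471 -0.336  0.022] 0.53 case [-0.0017 -0.5089] cab [-0.1701 -0.0898]
top eclair0 [ 0.48  -0.294  0.023] 0.51 case [ 0.0032 -0.4656] cab [-0.1652 -0.0465]
top macaron [0.58  0.214 0.005] 0.68 case [0.0577 0.0486] cab [-0.1102  0.4677]
scene eclair0 [ 0.472 -0.339  0.024] 0.68 case [-3.000e-04 -5.113e-01] cab [-0.1687 -0.0922]
scene eclair0 [ 0.482 -0.202  0.02 ] 0.68 case [-0.0027 -0.3738] cab [-0.1711  0.0454]
scene eclair0 [0.586 0.288 0.004] 0.46 case [0.0569 0.1231] cab [-0.111   0.5422]
scene eclair0 [ 0.476 -0.296  0.022] 0.45 case [-0.0006 -0.4684] cab [-0.169  -0.0493]
scene eclair0 [ 0.484 -0.247  0.022] 0.42 case [ 0.0034 -0.4186] cab [-0.165   0.0005]
scene macaron [0.583 0.289 0.006] 0.28 case [0.0543 0.1238] cab [-0.1136  0.5429]
```

Emit:
{"fn": "move_arm", "kwargs": {"plan": [0.38,8,38,7,6,0.38,16,76,7,13,0.38,24,114,7,20,0.38,32,152,7,27,0.38,40,190,7,34,0.38,48,228,7,41,0.38,56,266,7,48,0.38,64,304,7,55,0.38,72,342,7,62,0.38,80,380,7,69,0.38,88,418,7,76,0.38,94,454,7,83,0.38,98,485,5,89,0.38,98.5,491,-10,90,0.38,98.5,491,-40,90,0.38,98.5,491,-60,90,0.38,98.5,491,-60,90,0.38,98.5,491,-60,90]}}

```text
time: 28.12
tcp_pos: [0.5821, 0.2892, 0.0722]
orientation: [[-0.09, -0.004, 0.996], [-0.996, -0.002, -0.09], [0.002, -1.0, -0.004]]
contact_force: [-0.1, 0.8, 0.3]
finger_gap: 0.0321
```

Emit:
{"fn": "move_arm", "kwargs": {"plan": [0.38,0,0,-30,0,0.38,0,0,-50,0,0.38,0,0,-58,0,0.38,0,0,-58,0,0,0,0,-58,0,0,0,0,-58,0,0,0,0,-58,0,0,0,0,-58,0,0,0,0,-58,0,0,0,0,-58,0]}}

```text
time: 28.95
tcp_pos: [0.5839, 0.2899, 0.0176]
orientation: [[-0.09, 0.002, 0.996], [-0.996, 0.001, -0.09], [-0.001, -1.0, 0.002]]
contact_force: [-0.1, -0.2, 4.1]
finger_gap: 0.0205
```

Slot 5: (.4892,-.1556): delta (-95,-445.5).

Emit:
{"fn": "move_arm", "kwargs": {"plan": [0,0,0,30,0,0,0,0,70,0,0,0,-5,110,0,0,-8,-40,122,-6,0,-16,-76,122,-12,0,-24,-114,122,-18,0,-32,-152,122,-25,0,-40,-190,122,-32,0,-48,-228,122,-39,0,-56,-266,122,-46,0,-64,-304,122,-53,0,-72,-342,122,-60,0,-80,-375,122,-67,0,-86,-405,122,-74,0,-92,-430,122,-81,0,-95,-445.5,122,-88,0,-95,-445.5,115,-90,0,-95,-445.5,95,-90,0,-95,-445.5,78,-90,0,-95,-445.5,78,-90]}}

```text
time: 30.62
tcp_pos: [0.4859, -0.1553, 0.0917]
orientation: [[-0.996, -0.006, -0.09], [0.09, 0.002, -0.996], [0.006, -1.0, -0.001]]
contact_force: [-0.1, 0.4, -0.2]
finger_gap: 0.0209
```

Emit:
{"fn": "move_arm", "kwargs": {"plan": [0,0,0,-25,0,0,0,0,-50,0,0,0,0,-61,0,0,0,0,-61,0,0.36,0,0,-61,0,0.36,0,0,-61,0,0.36,0,0,-61,0,0.36,0,0,-30,0,0.36,0,0,10,0,0.36,0,0,40,0,0,-40,10,60,0,0,-80,20,70,0,0,-120,20,70,0,0,-160,20,70,0,0,-200,20,70,0,0,-220,20,70,0,0,-220,20,70,0]}}

```text
time: 32.03
tcp_pos: [0.2638, -0.1346, 0.1645]
orientation: [[-0.996, -0.001, -0.092], [0.092, 0.0, -0.996], [0.001, -1.0, 0.0]]
contact_force: [-0.1, -0.6, -0.3]
finger_gap: 0.0001
```

Run:
```python
from ecl import *
rep(); im=capture("top"); save(im,"c5.png",(150,130,500,350),2.2)
p,q=np.load("pose.npy")
for n in("top","scene"):
    for d in place_of(n,"drawer_handle")[:1]: print(n,np.round(d["point"],3),d["confidence"],loc(d["point"],q))
```

```text
t 32.03 [ 0.2638 -0.1346  0.1645] gap 0.0001 jaw -95.3 j6 66.1
top eclair0 [ 0.474 -0.294  0.024] 0.55 case [-0.0026 -0.4667] cab [-0.171  -0.0476]
top eclair0 [ 0.47  -0.338  0.022] 0.55 case [-0.0028 -0.5104] cab [-0.1712 -0.0913]
top eclair0 [ 0.485 -0.15   0.022] 0.47 case [-0.0046 -0.3221] cab [-0.1728  0.097 ]
top eclair0 [ 0.48  -0.249  0.016] 0.45 case [-2.000e-04 -4.213e-01] cab [-0.1686 -0.0022]
top eclair0 [ 0.486 -0.201  0.021] 0.44 case [ 0.0007 -0.3724] cab [-0.1677  0.0467]
top macaron [0.58  0.215 0.007] 0.76 case [0.0576 0.05  ] cab [-0.1103  0.4691]
top macaron [ 0.47  -0.337  0.022] 0.49 case [-0.0023 -0.5092] cab [-0.1707 -0.0901]
scene eclair0 [ 0.475 -0.338  0.023] 0.63 case [ 0.0027 -0.5101] cab [-0.1657 -0.091 ]
scene eclair0 [ 0.472 -0.297  0.02 ] 0.48 case [-0.0046 -0.4693] cab [-0.173  -0.0502]
scene eclair0 [ 0.485 -0.202  0.019] 0.43 case [-1.000e-04 -3.732e-01] cab [-0.1684  0.0459]
scene eclair0 [ 0.49  -0.154  0.021] 0.42 case [ 0.0009 -0.3252] cab [-0.1673  0.0939]
scene eclair0 [ 0.485 -0.248  0.023] 0.42 case [ 0.0047 -0.419 ] cab [-1.636e-01  1.000e-04]
top [ 0.387 -0.241  0.046] 0.82 [-0.262  -0.0023]
scene [ 0.389 -0.244  0.048] 0.97 [-0.2598 -0.0046]
```

View pics/c5.png

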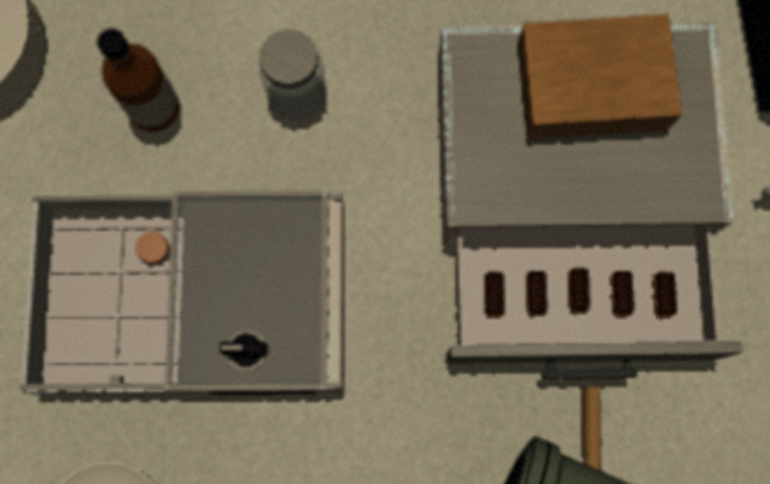

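Emit:
{"fn": "move_arm", "kwargs": {"plan": [0,35,-33,0,0,0,70,-66,0,0,0,105,-99,0,0,0,111,-103,-35,0,0,111,-103,-75,0,0,111,-103,-104,0,0,111,-103,-104,0,0,111,-103,-104,0,0,111,-103,-104,0]}}

```text
time: 33.23
tcp_pos: [0.3803, -0.2394, 0.0615]
orientation: [[-0.996, 0.002, -0.089], [0.089, -0.001, -0.996], [-0.002, -1.0, 0.001]]
contact_force: [0.7, 0.4, 0.4]
finger_gap: 0.0002
```

Emit:
{"fn": "move_arm", "kwargs": {"plan": [0,7,-0.6,0,0,0,14,-1.2,0,0,0,20,-1.8,0,0,0,26,-2.3,0,0,0,33,-2.9,0,0,0,40,-3.6,0,0,0,47,-4.2,0,0,0,54,-4.8,0,0,0,61,-5.4,0,0,0,68,-6,0,0,0,75,-6.7,0,0,0,82,-7.3,0,0,0,89,-7.9,0,0,0,96,-8.5,0,0,0,103,-9.1,0,0,0,110,-9.8,0,0,0,117,-10.4,0,0,0,124,-11,0,0,0,130,-11.5,0,0,0,135,-12,0,0]}}

```text
time: 34.9
tcp_pos: [0.5132, -0.2507, 0.0602]
orientation: [[-0.996, -0.004, -0.089], [0.089, 0.001, -0.996], [0.004, -1.0, -0.0]]
contact_force: [-4.8, 2.3, 3.2]
finger_gap: -0.0001
```

Emit:
{"fn": "move_arm", "kwargs": {"plan": [0,3,-0.3,0,0,0,6,-0.5,0,0,0,9,-0.8,0,0,0,11,-1,0,0,0,12,-1.1,0,0,0,12,-1.1,0,0]}}

```text
time: 35.4
tcp_pos: [0.5183, -0.2511, 0.0602]
orientation: [[-0.996, -0.017, -0.088], [0.088, 0.003, -0.996], [0.018, -1.0, -0.002]]
contact_force: [-22.5, 0.1, 14.5]
finger_gap: 0.0001
```

Emit:
{"fn": "move_arm", "kwargs": {"plan": [0,-10,1,0,0,0,-30,3,0,0,0,-60,6,20,0,0,-90,9,60,0,0,-120,20,90,0,0,-160,40,110,0,0,-200,60,110,0,0,-230,80,110,0,0,-230,80,110,0]}}

```text
time: 36.15
tcp_pos: [0.2923, -0.1697, 0.1706]
orientation: [[-0.996, -0.0, -0.09], [0.09, 0.0, -0.996], [0.0, -1.0, 0.0]]
contact_force: [-0.9, 0.2, -0.9]
finger_gap: -0.0004
```

Run:
```python
from ecl import *
im=capture("top"); i=np.clip(im[130:310,340:500,::-1]*1.8,0,255).astype(np.uint8); cv2.imwrite("pics/c6.png",cv2.resize(i,None,fx=3.3,fy=3.3,interpolation=cv2.INTER_CUBIC))
p,q=np.load("pose.npy"); capture("scene")
for n in("top","scene"):
    for d in place_of(n,"drawer_handle")[:1]+place_of(n,"latch_grip")[:1]: print(n,np.round(d["point"],3),d["confidence"],loc(d["point"],q),loc(d["point"],p))
def g(l): c,s=np.cos(q[2]),np.sin(q[2]); return [q[0]+c*l[0]-s*l[1],q[1]+s*l[0]+c*l[1],l[2]]
for d in (0,.01): print([((proj("top",g((-.112-d,y,.086)))-[340,130])*3.3).round() for y in(.147,-.147)])
```

```text
top [ 0.51  -0.254  0.047] 0.8 [-0.1386 -0.0038] [ 0.0298 -0.4229]
top [0.451 0.11  0.084] 0.64 [-0.2293  0.3536] [-0.0613 -0.0655]
scene [ 0.513 -0.254  0.048] 0.78 [-0.1357 -0.0043] [ 0.0326 -0.4234]
scene [0.452 0.109 0.085] 0.76 [-0.2286  0.3525] [-0.0606 -0.0667]
[array([ 42., 345.]), array([469., 341.])]
[array([ 42., 359.]), array([470., 355.])]
```

View pics/c6.png

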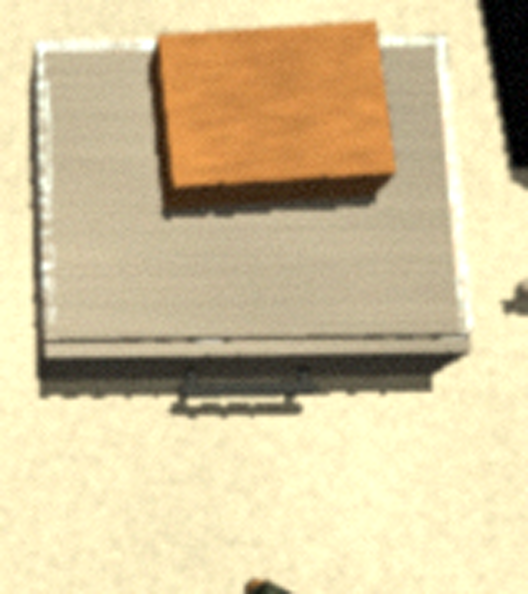

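Emit:
{"fn": "move_arm", "kwargs": {"plan": [0.45,10,20,0,7,0.45,25,45,0,14,0.45,40,70,0,21,0.45,55,95,0,28,0.45,70,120,0,35,0.45,85,150,0,42,0.45,100,180,0,49,0.45,115,205,0,56,0.45,130,230,0,63,0.45,145,255,0,70,0.45,155,275,0,77,0.45,157,280,0,84,0.45,157,280,-20,90,0.45,157,280,-40,90,0.45,157,280,-40,90,0.45,157,280,-40,90]}}

```text
time: 37.78
tcp_pos: [0.4538, 0.1082, 0.1292]
orientation: [[-0.09, -0.002, 0.996], [-0.996, -0.001, -0.09], [0.001, -1.0, -0.002]]
contact_force: [0.6, -0.4, -0.8]
finger_gap: 0.0387
```

Emit:
{"fn": "move_arm", "kwargs": {"plan": [0.45,-4,2,-20,0,0.45,-4,2,-42,0,0.45,-4,2,-48,0,0.45,-4,2,-48,0,0,-4,2,-48,0,0,-4,2,-48,0,0,-4,2,-48,0,0,-4,2,-48,0,0,-4,2,-48,0,0,-4,2,-48,0]}}

```text
time: 38.62
tcp_pos: [0.449, 0.1103, 0.0837]
orientation: [[-0.09, 0.0, 0.996], [-0.996, 0.001, -0.09], [-0.001, -1.0, 0.0]]
contact_force: [-3.7, 1.2, 6.3]
finger_gap: 0.011
```

Emit:
{"fn": "move_arm", "kwargs": {"plan": [0,1,10,0,0,0,3,30,0,0,0,5,55,0,0,0,7,80,0,0,0,9,105,0,0,0,11,125,0,0,0,12.5,140,0,0,0,13.3,148,0,0,0,13.5,150,0,0,0,13.5,150,0,0,0,13.5,150,0,0]}}

```text
time: 39.53
tcp_pos: [0.4627, 0.2598, 0.0838]
orientation: [[-0.089, 0.001, 0.996], [-0.996, -0.001, -0.089], [0.001, -1.0, 0.001]]
contact_force: [-3.2, -2.4, 6.5]
finger_gap: 0.0111
```

Emit:
{"fn": "move_arm", "kwargs": {"plan": [0,0.3,3,0,0,0,0.3,3,0,0,0,0.3,3,0,0]}}

```text
time: 39.78
tcp_pos: [0.4627, 0.26, 0.0837]
orientation: [[-0.088, -0.001, 0.996], [-0.996, -0.006, -0.088], [0.006, -1.0, -0.0]]
contact_force: [-2.4, -11.0, 9.6]
finger_gap: 0.0113
```

Panel is at its shut stop. Back off that pressure and turn the knob anticlockwise.

Emit:
{"fn": "move_arm", "kwargs": {"plan": [0,0,-3,0,7,0,0,-3,0,14,0,0,-3,0,21,0,0,-3,0,28,0,0,-3,0,35,0,0,-3,0,42,0,0,-3,0,49,0,0,-3,0,56,0,0,-3,0,63,0,0,-3,0,70,0,0,-3,0,77,0,0,-3,0,84,0,0,-3,0,91,0,0,-3,0,92,0,0,-3,0,92,0,0,-3,0,92]}}

```text
time: 41.12
tcp_pos: [0.4625, 0.2596, 0.0837]
orientation: [[0.998, -0.001, 0.058], [-0.058, 0.0, 0.998], [-0.001, -1.0, 0.0]]
contact_force: [-4.8, -2.8, 8.2]
finger_gap: 0.0108
```

Emit:
{"fn": "move_arm", "kwargs": {"plan": [0.45,0,0,0,-2,0.45,0,0,0,-2,0.45,0,0,0,-2,0.45,0,0,0,-2,0.45,0,0,40,-2,0.45,0,0,80,-2,0.45,-40,-40,110,-2,0.45,-80,-80,110,-2,0.45,-80,-120,110,-2,0.45,-100,-160,110,-2,0.45,-120,-200,110,-2,0.45,-120,-240,110,-2,0.45,-120,-260,110,-2,0.45,-120,-260,110,-2]}}

```text
time: 42.28
tcp_pos: [0.3416, -0.0043, 0.1926]
orientation: [[0.996, 0.001, 0.094], [-0.094, -0.002, 0.996], [0.001, -1.0, -0.002]]
contact_force: [0.2, 0.1, 1.0]
finger_gap: 0.0384
```

Run:
```python
from ecl import *
rep(); im=capture("top"); i=np.clip(im[130:340,150:500,::-1]*1.6,0,255).astype(np.uint8); cv2.imwrite("pics/c7.png",cv2.resize(i,None,fx=2.28,fy=2.28,interpolation=cv2.INTER_CUBIC))
im=capture("scene"); save(im,"s3.png")
p,q=np.load("pose.npy")
for n in("top","scene"):
    for d in place_of(n,"drawer_handle")[:1]+place_of(n,"latch_grip")[:1]: print(n,np.round(d["point"],3),d["confidence"],loc(d["point"],q),loc(d["point"],p))
```

```text
t 42.28 [ 0.3416 -0.0043  0.1926] gap 0.0384 jaw 84.6 j6 -87.0
top macaron [ 0.749  0.043 -0.   ] 0.45 case [ 0.2411 -0.1063] cab [0.073  0.3126]
top [ 0.51  -0.252  0.046] 0.97 [-0.1389 -0.0023] [ 0.0294 -0.4214]
top [0.461 0.258 0.087] 0.48 [-0.2325  0.5011] [-0.0645  0.082 ]
scene [ 0.515 -0.255  0.049] 0.57 [-0.1337 -0.0044] [ 0.0346 -0.4235]
scene [0.464 0.261 0.085] 0.5 [-0.2301  0.5043] [-0.0622  0.0852]
```

View pics/c7.png

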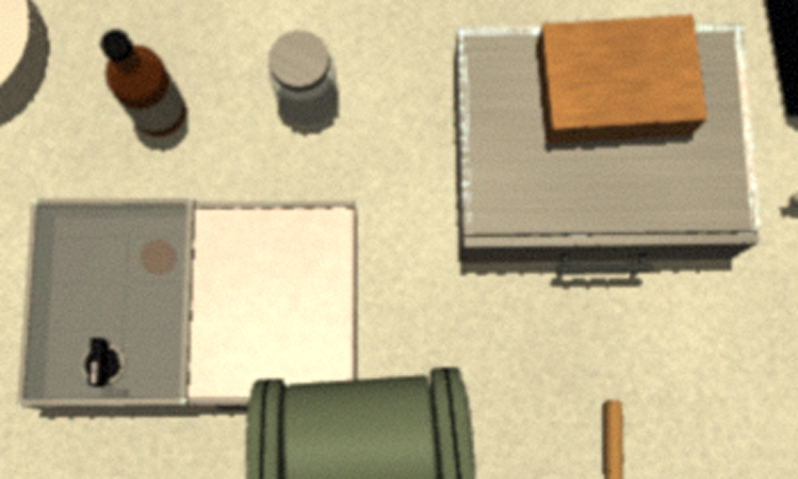

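View pics/s3.png

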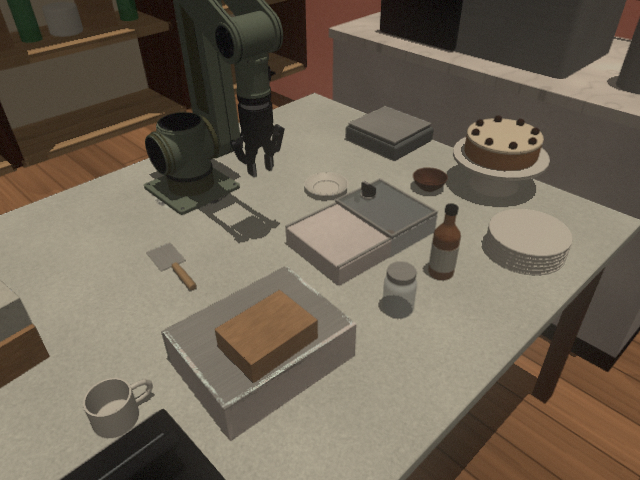

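```bash
python3 -c "
from rig import *
print(finish_job())"
```

```text
the job is handed in; nothing more can be done
None
```

The job is done and handed in at about 42 s of the 210 s allowed. No verdict was reported.

I turned the latch to released and slid the panel open. All five eclairs then went one by one into a row in the drawer, and I pushed the drawer home. After that I shut the panel against its stop and turned the knob back to locked.

**Eclairs and macaron:** Before the drawer was closed, the pictures and both cameras' readings showed all five eclairs in it. The macaron was alone in the tray. The last top picture shows it still there under the shut panel.

**Latch and panel:** The knob reads within 4 mm of its shut position. Its bar lies along the case's x, and the turn was driven about 2° past the locked angle, so it should be against its stop.

**Drawer:** It stopped firmly at about 22 N, well above the detent's 4 to 8 N, and its front looks flush with the cabinet. The handle sits about 8 mm further out than I first expected. I took that as an offset between the cabinet's and the drawer's zero points rather than an open drawer, but I have no reading that proves it.

**Other things on the counter:** In the last pictures none of them looks moved.

The networks gave a few false detections, such as a macaron behind the case, which I ignored. The eclairs cannot be seen now that the drawer is closed.

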